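# Clear and sort a polishing bench under a swing-arm lamp

### The arm

A 7-joint arm with a two-finger parallel gripper is mounted at the origin on the work surface. World frame = base frame: x ahead of the robot, y to its left, z up, the work surface at z = 0. Lengths are in mm, angles in rad, forces in N, time in s.
With the tool pointing down it reaches from about 400 to 875 mm from the base axis. Payload 4.4 kg.
Tool frame: the origin (TCP) lies at the very end of the fingers, on their centre line; the grasp point (between the pads) lies 19 mm behind it; z points along the fingers, y is the line along which they close (so a half turn about z gives the same grasp; the last joint's range is limited). The gripper opens to 85 mm and grips with 20 to 120 N. Pads are 22 mm wide; open, the fingers measure 114 mm over their backs; the gripper's body (76 mm by 85 mm) begins 54 mm behind the grasp point. The pads swing forward as they close: fully open they stand 13 mm farther back than shut.
Start: joints at [-1.192, 0.628, 0.038, 1.517, -0.027, 0.996, -0.02], TCP at [279.66, 586.778, 231.313] pointing down, gripper open.
Joint ranges: [-3.06, 3.06], [-0.37, 2.12], [-1.25, 1.32], [0.18, 2.47], [-1.1, 4.24], [0.23, 1.98], [-2.94, 2.94]. Speed limits (rad/s): [2.57, 2.57, 3.14, 3.14, 3.14, 3.14, 3.14].

### API

Orientations are given as [roll, pitch, yaw] about the fixed x, y, z axes, in that order (R = Rz(yaw) Ry(pitch) Rx(roll)).
In Python, from cell import status, get_image, ctrl, models gives the robot as it stands.
- The arm moves only by the shell command python3 -m handwheel 'ROWS' [OPENING]. ROWS is JSON, a list of rows, each an object with "delta_pos": the shift along the world's x, y, z in cm, a list of three; "yaw": the turn about the world's z in rad. A call has 1 to 10 rows; each row shifts and turns the commanded pose from where the row before left it; what a row does not reach is not made up. A row lasts 1/12 s, in which the tool goes at most 41.7 mm and 7.16 degrees, less where a joint would pass 70% of its speed; a pose out of reach is approached as far as the arm can. A call is refused whole if a number of a shift passes 4.17 or a number of a turn 0.125, either way. A call with a gripper value outside its range is refused whole. OPENING is the opening, from -1 (shut) to 1 (fully open), set as the call begins (- or left out, the last holds). The fingers move at their own pace and stop on an object; the grip force is fixed at half the most. Time passes only in rows, so rows that do not move let the fingers close. It gives the time, the measured TCP pose, the force, the opening and the grip force at its end, in the units of the state.
- status.read_state(): the state, without advancing time (a new reading comes with each control period).
- get_image(name): name is "scene" or "side" or "wrist"; returns a dict with "color" (420x560x3 uint8, red, green, blue), "z_map" (420x560 float32, mm along the optical axis (not along the pixel's ray), 0 where there is no reading), "fx", "fy", "cx", "cy" (pixels), "position" and "rotation" of the camera in the world; the wrist camera has in their place "hand_eye" (4x4, takes a point from camera to tool coordinates, whose origin is the TCP and whose axes are the flange's). Camera axes: x right, y up, looking along -z (the intrinsics and any distortion apply to the point x, -y, -z); pixel columns grow to the right and rows downward; lengths in mm; the calibration is good to about 2 mm. A picture is of the moment at which its call begins: read the wrist's pose just before it.
- ctrl.finish_job(): hands the job in; it is judged then, once.
Trained networks look in a picture, given as the dict that the camera call returned (one of the last four; its "shot" number tells which), for a name from the list of things; names that differ only in an ending like _2 or _b are one class to them, and where a whole thing is asked for, a point or a joint stands for the part that bears it (a point fixed in the world has none). Each returns a list of dicts, best first, with "score" (0 to 1); they miss things now and then, are a little off and sometimes report something else, mostly with a low value. They report only what shows in the picture. A call takes as long as a camera call. They do not tell look-alikes from the thing itself.
- models.boxes_of(picture, name): "rect" ([left, top, right, bottom] in pixels, round what is visible of it).
The state is a dict: "clock": time; "qpos": joint angles; "qd": joint speeds; "tau": joint torques, N m; "eef_pos": TCP position; "tool_rot": TCP orientation; "force": force on the tool from outside, world axes, zero at the start; "torque": the same for the moment, N m; "width": finger opening in mm; "gripper_force": force on a finger pad.
Only numpy, scipy, OpenCV 4.12 (cv2) and the standard library are available. Lean on these libraries where they do the work, as an engineer would, in place of code of your own. Each camera call takes 0.05 s, during which the arm holds its last target. There are 200 camera calls.

### The job

First swing the bench lamp's arm away to the robot's right until the lamp head is fully clear of the white mat. Then sort the tools from the mat: lay both brushes flat in the blue tray and both violet stones flat in the orange tray, setting the brittle stones down rather than dropping them. Leave the glass jar and the black case where they are, and the lamp clear of the mat.

Things in the scene. Friction and masses are not known exactly. Their poses are not given: they have to be found in the camera images.
- mat: White paper mat, 320 (x) by 420 (y), 2 thick, fixed flat on the bench. Origin: centre of its underside; x away from the robot, y to its left (within 0.03 rad). The four tools, jar and case lie on it in any order in 3 x 2 places, about 110 apart in x and 200 in y; long things lie along y to within 0.45 rad.
- lamp_neck (a point): Middle of the inner end of the lamp head, where it joins the thin arm: 140 from the vertical hinge axis, 210 above the bench. The hinge axis (a fixed post beyond the mat's far right corner, 24 thick, 310 high, foot 100 across) lies on the straight line from the tip through this point, 340 from the tip.
- lamp_grip (a point): Middle of the red upright grip peg on top of the lamp head near its free end: 18 in diameter, 50 high, from 219 to 269 above the bench (this point at 244), 300 from the hinge axis. Can be pinched from above in any yaw; it may turn between the fingers while the arm swings. Stiff hinge: the arm stays where it is left, takes about 1.5 N at the peg, and has stops beyond the useful range.
- lamp_tip (a point): Middle of the free end of the lamp head, 340 from the hinge axis, 210 above the bench. The head is a grey bar 50 wide, 18 thick, 200 long, from 140 to 340 from the hinge axis, its underside 200 above the bench. The head is clear of the mat when this point is more than 25 (half its width) beyond the mat's right (-y) edge.
- brush1: Flat bench brush on the mat, 150 long along its x: pale wooden handle (16 wide, 14 high) from x = -75 to +10, steel ferrule (24 wide) to +40, dark stiff bristles (26 wide, rigid) to +75. Origin under mid-length, z up. Balances within about 5 of the origin; grip the handle 10 to -x of the origin, fingers closing along y. About 60 g.
- brush2: Flat bench brush on the mat, 150 long along its x: pale wooden handle (16 wide, 14 high) from x = -75 to +10, steel ferrule (24 wide) to +40, dark stiff bristles (26 wide, rigid) to +75. Origin under mid-length, z up. Balances within about 5 of the origin; grip the handle 10 to -x of the origin, fingers closing along y. About 60 g.
- stone1: Violet polishing stone, a rectangular bar 110 long (x) by 28 wide (y) by 16 high, lying flat on the mat, rigid and brittle. Origin under its centre; z is up. About 130 g. Grip across its width.
- stone2: Violet polishing stone, a rectangular bar 110 long (x) by 28 wide (y) by 16 high, lying flat on the mat, rigid and brittle. Origin under its centre; z is up. About 130 g. Grip across its width.
- tray_blue: Blue plastic tray, open on top, fixed to the bench: outside 180 (x) by 210 (y) by 30 high, walls and floor 5 thick, so inside 170 by 200. Origin at the centre of its underside on the bench. For the brushes; two lie side by side along its y. It and the orange tray stand left of the mat, one nearer and one farther, in either order.
- tray_orange: Orange plastic tray, open on top, fixed to the bench: outside 180 (x) by 210 (y) by 30 high, walls and floor 5 thick, so inside 170 by 200. Origin at the centre of its underside on the bench. For the stones; two lie side by side along its y.
- jar: Closed glass jar with a steel cap, 54 across, 55 high, standing on the mat. Not to be moved. Origin at the centre of its underside.
- case: Small flat black case, 80 (x) by 50 (y) by 22 high, lying on the mat. Not to be moved. Origin at the centre of its underside.
There are look-alikes about, which are no part of the job. What is shaped like the stone2 but red or turquoise is not meant. Leave any green look-alike of the brush1 alone.

How it is judged (in metres and radians):
On the way:
1. the lamp head is swung fully clear of the mat, on its right (y of lamp_tip in the frame of mat below -0.235 m), for 0.2 s.
At the end, for the whole second after the job is handed in: Lamp head clear of the mat (tip centre at least 25 mm beyond its right edge); both brushes in the blue tray, both stones in the orange one: each origin inside the walls and under 30 mm above the tray's underside, lying level within about 0.27 rad, at rest (y of lamp_tip in the frame of mat below -0.235 m and x of brush1 in the frame of tray_blue between -0.085 and 0.085 m and y of brush1 in the frame of tray_blue between -0.1 and 0.1 m and z of each of brush1, brush2 in the frame of tray_blue below 0.03 m and angle between brush1's own x axis and vertical between 1.3 and 1.84 rad and linear speed of each of brush1, brush2, stone1, stone2 below 0.03 m/s and x of brush2 in the frame of tray_blue between -0.085 and 0.085 m and y of brush2 in the frame of tray_blue between -0.1 and 0.1 m and angle between brush2's own x axis and vertical between 1.3 and 1.84 rad and x of stone1 in the frame of tray_orange between -0.085 and 0.085 m and y of stone1 in the frame of tray_orange between -0.1 and 0.1 m and z of each of stone1, stone2 in the frame of tray_orange below 0.03 m and angle between stone1's own x axis and vertical between 1.3 and 1.84 rad and x of stone2 in the frame of tray_orange between -0.085 and 0.085 m and y of stone2 in the frame of tray_orange between -0.1 and 0.1 m and angle between stone2's own x axis and vertical between 1.3 and 1.84 rad); the robot touches nothing.
It fails at once if a tool is carried off (more than 60 mm) before the lamp head is clear of the mat (y of lamp_tip in the frame of mat above -0.225 m and distance of any of brush1, brush2, stone1, stone2 from where it was at the start of the episode above 0.06 m).
It fails at once if a stone is dropped: it moves faster than 1 m/s (a fall of about 50 mm) out of the fingers ((linear speed of stone1 above 1 m/s and contact force between the fingers and stone1 below 0.05 N) or (linear speed of stone2 above 1 m/s and contact force between the fingers and stone2 below 0.05 N)).
It fails at once if the jar or the case is shifted by more than 25 mm or the jar is tipped over (distance of any of jar, case from where it was at the start of the episode above 0.025 m or angle between jar's own z axis and vertical above 0.5 rad).
It also fails if it takes over 72 s, if anything falls off the work surface, if the arm or the gripper's body presses on something with over 40 N, if the wrist force passes 120 N, or if a joint passes its speed limit or range.

## Working session

There is one attempt and no reset: what is moved stays moved. The work goes in short steps, Python scripts to look and compute and a shell command to move; the robot and the scene stay as the last step left them, time stands still between calls to the robot, and variables do not carry over. Pictures are saved under pics/ and viewed, at most 10 in all, crops included, and the job is handed in when it is done.

```bash
ls; mkdir -p pics; cat > h.py <<'E'
import numpy as np, cv2, json
from cell import status, get_image, ctrl, models
def world(im):
    z=im["z_map"]; h,w=z.shape; v,u=np.mgrid[:h,:w]
    P=np.stack([(u-im["cx"])/im["fx"]*z,-(v-im["cy"])/im["fy"]*z,-z],-1)
    return P@np.array(im["rotation"]).T+np.array(im["position"])
def save(n,c): cv2.imwrite("pics/"+n+".png",cv2.cvtColor(c,cv2.COLOR_RGB2BGR))
E
python3 - <<'E'
from h import *
s=status.read_state(); print({k:np.round(v,3).tolist() for k,v in s.items()})
for n in("scene","side"):
    im=get_image(n); save(n+"0",im["color"]); print(n,[k for k in im],np.round(im["position"],0))
    np.savez(n+"0.npz",W=world(im),c=im["color"])
    for t in("brush1","stone1","jar","case","lamp_grip","tray_blue","tray_orange","mat"):
        print(t,[(np.round(b["rect"]).tolist(),round(b["score"],2)) for b in models.boxes_of(im,t)][:6])
E
```

```text
pics
{'clock': 0.0, 'qpos': [-1.192, 0.629, 0.038, 1.518, -0.027, 0.996, -0.02], 'qd': [0.001, 0.0, 0.001, -0.0, 0.001, 0.001, -0.002], 'tau': [0.0, -56.342, 1.226, -19.345, 0.011, 0.011, 0.0], 'eef_pos': [279.354, 586.213, 230.377], 'tool_rot': [-3.14, -0.0, 2.697], 'force': [-0.386, -0.167, -0.465], 'torque': [-0.03, -0.002, 0.045], 'gripper_force': 0.0, 'width': 85.618}
scene ['color', 'z_map', 'fx', 'fy', 'cx', 'cy', 'position', 'rotation', 'shot'] [1299. -315. 1068.]Traceback (most recent call last):
  File "<stdin>", line 5, in <module>
  File "h.py", line 6, in world
    return P@np.array(im["rotation"]).T+np.array(im["position"])
           ~~~~~~~~~~~~~~~~~~~~~~~~~~~~^~~~~~~~~~~~~~~~~~~~~~~~~
ValueError: operands could not be broadcast together with shapes (420,560) (3,)
```

```bash
sed -i 's/^import numpy.*/&\nfrom scipy.spatial.transform import Rotation as Ro/; s/P@np.array(im\["rotation"\]).T/P@Ro.from_euler("xyz",im["rotation"]).as_matrix().T/' h.py
python3 - <<'E'
from h import *
for n in("scene","side"):
    im=get_image(n); save(n+"0",im["color"]); W=world(im); print(n,np.round(im["position"],0),np.round(im["rotation"],3))
    np.savez(n+"0.npz",W=W,c=im["color"])
    for t in("brush1","stone1","jar","case","lamp_grip","tray_blue","tray_orange","mat"):
        for b in models.boxes_of(im,t)[:6]:
            l,tp,r,bt=b["rect"]; u,v=int((l+r)/2),int((tp+bt)/2)
            print(t,np.round(b["rect"]).tolist(),round(b["score"],2),np.round(W[v,u]))
E
```

```text
scene [1299. -315. 1068.] [0.789 0.01  1.113]
brush1 [432.0, 212.0, 481.0, 247.0] 0.73 [653. 551.  17.]
brush1 [268.0, 288.0, 320.0, 329.0] 0.64 [680.  23.  16.]
brush1 [164.0, 254.0, 214.0, 290.0] 0.44 [ 619. -200.  221.]
stone1 [103.0, 243.0, 140.0, 270.0] 0.81 [ 319. -318.   11.]
stone1 [185.0, 292.0, 218.0, 307.0] 0.61 [ 555. -173.   19.]
stone1 [257.0, 265.0, 297.0, 283.0] 0.58 [564.  31.  17.]
stone1 [150.0, 226.0, 193.0, 238.0] 0.56 [ 299. -170.   15.]
jar [208.0, 313.0, 233.0, 346.0] 0.61 [ 679. -168.   58.]
case [244.0, 233.0, 277.0, 260.0] 0.95 [473.  28.  31.]
lamp_grip [125.0, 233.0, 207.0, 396.0] 0.88 [ 698. -276.  219.]
lamp_grip [321.0, 216.0, 426.0, 291.0] 0.46 [613. 301.   5.]
tray_blue [322.0, 220.0, 425.0, 292.0] 0.79 [621. 295.   8.]
tray_orange [287.0, 166.0, 377.0, 236.0] 0.67 [383. 308.   4.]
mat [144.0, 223.0, 342.0, 373.0] 0.7 [587. -74.   2.]
side [ 289. -977. 1293.] [ 0.772  0.017 -0.187]
brush1 [277.0, 290.0, 302.0, 331.0] 0.85 [ 451. -172.   17.]
brush1 [281.0, 148.0, 321.0, 166.0] 0.58 [650. 556.  -4.]
brush1 [329.0, 236.0, 354.0, 262.0] 0.48 [671.  30.  21.]
stone1 [237.0, 346.0, 266.0, 384.0] 0.86 [ 311. -325.   19.]
stone1 [314.0, 292.0, 327.0, 326.0] 0.75 [ 544. -185.   19.]
stone1 [306.0, 240.0, 312.0, 268.0] 0.73 [557.  30.  17.]
stone1 [232.0, 302.0, 246.0, 338.0] 0.66 [ 294. -172.   16.]
jar [259.0, 226.0, 381.0, 344.0] 0.55 [565. -91.   4.]
jar [346.0, 285.0, 366.0, 302.0] 0.53 [ 656. -179.   58.]
case [268.0, 244.0, 287.0, 271.0] 0.61 [451.  27.  30.]
lamp_grip [311.0, 251.0, 449.0, 315.0] 0.55 [ 682. -260.  216.]
tray_blue [277.0, 178.0, 334.0, 222.0] 0.68 [606. 293.   8.]
tray_orange [220.0, 184.0, 272.0, 229.0] 0.74 [385. 310.   4.]
mat [257.0, 228.0, 383.0, 347.0] 0.78 [ 563. -100.    6.]
mat [275.0, 292.0, 304.0, 333.0] 0.66 [ 449. -180.   18.]
mat [313.0, 250.0, 452.0, 317.0] 0.59 [ 685. -266.  220.]
```

View pics/scene0.png

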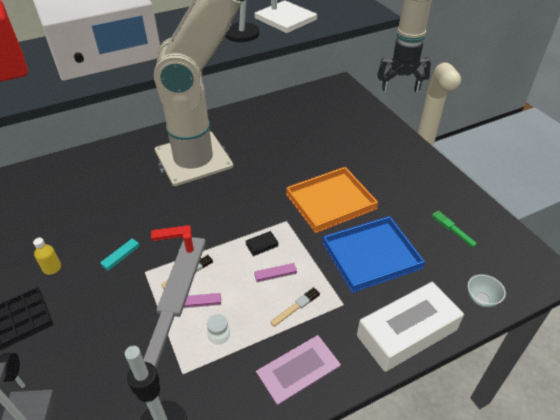

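View pics/side0.png

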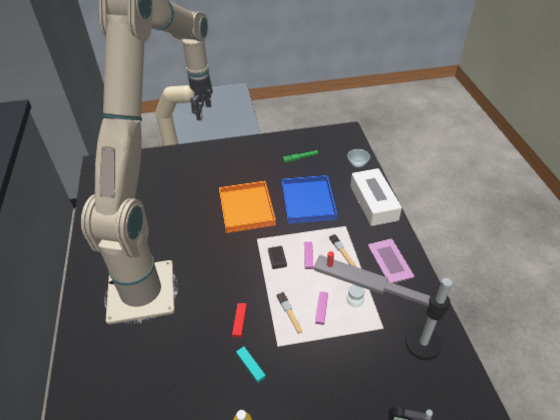

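The scene view shows the lamp over the mat with its peg at about (188,240) and violet stones at (275,271) and (202,299). The brushes are at (296,307) and near (187,272), partly under the lamp. The orange tray is near and the blue one far. The look-alikes are red (171,233), turquoise (120,255) and the green brush (455,228). The pink box at (298,368) is neither. I'll measure the real ones by colour and depth in both views.

```bash
cat >> h.py <<'E'
def masks(c):
    H=cv2.cvtColor(c,cv2.COLOR_RGB2HSV).astype(int); h,s,v=H[...,0],H[...,1],H[...,2]
    return dict(violet=(h>138)&(h<165)&(s>120),wood=(h>8)&(h<24)&(s>70)&(v>120),red=((h<5)|(h>175))&(s>180)&(v>100),
      blue=(h>105)&(h<125)&(s>180),orange=(h>8)&(h<20)&(s>200),dark=(v<60),steel=(s<60)&(v>90)&(v<190))
def blobs(m,W,zr,box,minn=15):
    ok=m&(W[...,2]>zr[0])&(W[...,2]<zr[1])&(W[...,0]>box[0])&(W[...,0]<box[1])&(W[...,1]>box[2])&(W[...,1]<box[3])
    n,L=cv2.connectedComponents(ok.astype(np.uint8)); out=[]
    for i in range(1,n):
        p=W[L==i]
        if len(p)<minn: continue
        (cx,cy),(a,b),_=cv2.minAreaRect(p[:,:2].astype(np.float32))
        B=cv2.boxPoints(cv2.minAreaRect(p[:,:2].astype(np.float32))); e=B[1]-B[0]; f=B[2]-B[1]
        if np.hypot(*f)>np.hypot(*e): e,f=f,e
        vv,uu=np.nonzero(L==i)
        out.append(dict(n=len(p),c=np.round([cx,cy],1).tolist(),mean=np.round(p.mean(0),1).tolist(),L=round(float(np.hypot(*e))),w=round(float(np.hypot(*f))),ang=round(float(np.arctan2(e[1],e[0])%np.pi),3),px=[int(uu.mean()),int(vv.mean())]))
    return out
E
python3 - <<'E'
from h import *
for n in("scene0","side0"):
    d=np.load(n+".npz"); W,c=d["W"],d["c"]; M=masks(c); mb=(300,800,-280,150)
    print(n)
    for k,zr,bx in(("violet",(5,40),mb),("wood",(5,40),mb),("red",(190,300),mb),("blue",(-10,60),(200,900,100,500)),("orange",(-10,60),(200,900,100,500))):
        for b in blobs(M[k],W,zr,bx): print(k,b)
    g=(c.min(-1)>170)&(abs(W[...,2])<15)
    for b in blobs(g,W,(-15,15),(300,850,-350,180),2000): print("mat",b)
    for b in blobs((W[...,2]>195),W,(195,235),(350,850,-400,100)): print("head",b)
    for b in blobs((W[...,2]>30),W,(40,75),(350,850,-300,130)): print("jar?",b)
    for b in blobs(M["dark"],W,(8,45),(400,750,-260,100)): print("dark",b)
E
```

```text
scene0
wood {'n': 17, 'c': [466.7, -243.3], 'mean': [467.3, -242.9, 16.1], 'L': 16, 'w': 9, 'ang': 2.51, 'px': [163, 284]}
wood {'n': 196, 'c': [684.5, -5.5], 'mean': [685.7, -5.8, 16.3], 'L': 84, 'w': 17, 'ang': 1.831, 'px': [284, 314]}
red {'n': 124, 'c': [565.3, -178.2], 'mean': [569.2, -179.0, 255.0], 'L': 18, 'w': 15, 'ang': 2.659, 'px': [187, 241]}
blue {'n': 4494, 'c': [618.0, 291.9], 'mean': [615.7, 295.1, 11.0], 'L': 213, 'w': 183, 'ang': 1.488, 'px': [371, 253]}
orange {'n': 415, 'c': [331.9, 344.2], 'mean': [329.3, 339.1, 19.8], 'L': 257, 'w': 128, 'ang': 0.874, 'px': [332, 182]}
orange {'n': 426, 'c': [437.5, 256.9], 'mean': [446.6, 262.6, 19.3], 'L': 267, 'w': 135, 'ang': 0.877, 'px': [330, 214]}
mat {'n': 11889, 'c': [555.3, -65.7], 'mean': [588.7, -57.3, 3.2], 'L': 421, 'w': 326, 'ang': 1.561, 'px': [248, 297]}
head {'n': 3250, 'c': [680.8, -260.6], 'mean': [692.6, -264.6, 220.2], 'L': 368, 'w': 52, 'ang': 2.525, 'px': [168, 312]}
jar? {'n': 360, 'c': [660.4, -169.7], 'mean': [663.2, -169.6, 56.4], 'L': 47, 'w': 47, 'ang': 0.433, 'px': [216, 324]}
jar? {'n': 144, 'c': 
[... 810 characters left out ...]
: 101, 'c': [349.8, 403.2], 'mean': [347.8, 403.7, 15.7], 'L': 112, 'w': 29, 'ang': 0.209, 'px': [232, 188]}
orange {'n': 41, 'c': [320.5, 196.7], 'mean': [319.1, 198.5, 17.1], 'L': 42, 'w': 11, 'ang': 3.134, 'px': [231, 228]}
mat {'n': 7924, 'c': [557.9, -67.3], 'mean': [544.2, -96.6, 3.4], 'L': 427, 'w': 323, 'ang': 1.561, 'px': [313, 289]}
head {'n': 2010, 'c': [678.7, -262.0], 'mean': [669.6, -261.1, 219.1], 'L': 365, 'w': 54, 'ang': 2.52, 'px': [376, 282]}
jar? {'n': 86, 'c': [825.2, 124.6], 'mean': [825.1, 124.8, 58.0], 'L': 45, 'w': 11, 'ang': 0.038, 'px': [377, 213]}
jar? {'n': 193, 'c': [657.1, -171.6], 'mean': [656.1, -173.1, 56.6], 'L': 45, 'w': 44, 'ang': 2.446, 'px': [355, 291]}
```

Both views agree on these points (mm):
- Mat: centre (556,-66).
- Lamp: hinge about (808,-352), peg about (564,-178).
- Brushes: handles at (682,-5) and (458,-209).

I'll go to the peg first: rise, then cross to above it.

```bash

python3 -m handwheel '[{"delta_pos":[0,0,3.5],"yaw":-0.03},{"delta_pos":[0,0,3.5],"yaw":-0.03},{"delta_pos":[1.4,-3.8,0],"yaw":-0.03},{"delta_pos":[1.4,-3.8,0],"yaw":-0.03},{"delta_pos":[1.4,-3.8,0],"yaw":-0.03},{"delta_pos":[1.4,-3.8,0],"yaw":-0.03},{"delta_pos":[1.4,-3.8,0],"yaw":-0.03},{"delta_pos":[1.4,-3.8,0],"yaw":-0.03},{"delta_pos":[1.4,-3.8,0],"yaw":-0.03},{"delta_pos":[1.4,-3.8,0],"yaw":-0.03}]' 1
python3 -m handwheel '[{"delta_pos":[1.4,-3.8,0],"yaw":-0.03},{"delta_pos":[1.4,-3.8,0],"yaw":-0.03},{"delta_pos":[1.4,-3.8,0],"yaw":-0.03},{"delta_pos":[1.4,-3.8,0],"yaw":-0.03},{"delta_pos":[1.4,-3.8,0],"yaw":-0.03},{"delta_pos":[1.4,-3.8,0],"yaw":-0.03},{"delta_pos":[1.4,-3.8,0],"yaw":-0.03},{"delta_pos":[1.4,-3.8,0],"yaw":-0.03},{"delta_pos":[1.4,-3.8,0],"yaw":-0.03},{"delta_pos":[1.4,-3.8,0],"yaw":-0.03}]'
```

```text
clock: 1.78
eef_pos: [392.0, 280.9, 301.6]
tool_rot: [3.141, -0.0, 2.396]
force: [0.5, -0.7, 0.9]
width: 85.2
gripper_force: 0.0
clock: 2.62
eef_pos: [532.1, -99.1, 301.6]
tool_rot: [3.141, 0.0, 2.096]
force: [0.7, 0.5, 0.2]
width: 85.2
gripper_force: 0.0
```

```bash

python3 -m handwheel '[{"delta_pos":[1.6,-3.8,0]},{"delta_pos":[1.6,-3.8,0]},{"delta_pos":[0,-0.3,0]},{"delta_pos":[0,0,-2]},{"delta_pos":[0,0,-2]},{"delta_pos":[0,0,-2]},{"delta_pos":[0,0,-1]},{"delta_pos":[0,0,0]}]'
python3 -m handwheel '[{"delta_pos":[0,0,0]},{"delta_pos":[0,0,0]},{"delta_pos":[0,0,0]},{"delta_pos":[0,0,0]},{"delta_pos":[0,0,0]},{"delta_pos":[0,0,0]},{"delta_pos":[0,0,0]},{"delta_pos":[0,0,0]}]' -1
```

```text
schema error: expected keys delta_pos, yaw
schema error: expected keys delta_pos, yaw
```

```bash
python3 - <<'E'
import numpy as np
h=np.array([808,-352.]);p0=np.array([564,-179.]);r=p0-h
print(np.hypot(*r))
last=np.zeros(2)
for i in range(1,31):
    t=0.9*i/30;R=np.array([[np.cos(t),-np.sin(t)],[np.sin(t),np.cos(t)]])
    d=np.round((R@r-r)/10,2);print((d-last).round(2),end=' ');last=d
print(last)
E
```

```text
299.1070042643602
[-0.51 -0.74] [-0.48 -0.75] [-0.47 -0.77] [-0.44 -0.79] [-0.41 -0.79] [-0.39 -0.81] [-0.37 -0.82] [-0.34 -0.83] [-0.32 -0.84] [-0.29 -0.84] [-0.27 -0.86] [-0.24 -0.86] [-0.22 -0.88] [-0.18 -0.87] [-0.17 -0.89] [-0.13 -0.88] [-0.11 -0.89] [-0.08 -0.9 ] [-0.06 -0.89] [-0.03 -0.9 ] [ 0.  -0.9] [ 0.03 -0.89] [ 0.05 -0.9 ] [ 0.08 -0.89] [ 0.1  -0.89] [ 0.14 -0.89] [ 0.16 -0.88] [ 0.18 -0.88] [ 0.21 -0.87] [ 0.24 -0.87] [ -4.32 -25.66]
```

Yaw has to be given in every row.

```bash

python3 -m handwheel '[{"delta_pos":[1.6,-3.8,0],"yaw":0},{"delta_pos":[1.6,-3.8,0],"yaw":0},{"delta_pos":[0,-0.3,0],"yaw":0},{"delta_pos":[0,0,-2],"yaw":0},{"delta_pos":[0,0,-2],"yaw":0},{"delta_pos":[0,0,-2],"yaw":0},{"delta_pos":[0,0,-1],"yaw":0},{"delta_pos":[0,0,0],"yaw":0}]'
python3 -m handwheel '[{"delta_pos":[0,0,0],"yaw":0},{"delta_pos":[0,0,0],"yaw":0},{"delta_pos":[0,0,0],"yaw":0},{"delta_pos":[0,0,0],"yaw":0},{"delta_pos":[0,0,0],"yaw":0},{"delta_pos":[0,0,0],"yaw":0},{"delta_pos":[0,0,0],"yaw":0},{"delta_pos":[0,0,0],"yaw":0}]' -1
```

```text
clock: 3.28
eef_pos: [562.2, -175.4, 229.1]
tool_rot: [-3.138, -0.003, 2.097]
force: [-0.8, 0.4, 0.7]
width: 85.0
gripper_force: 0.0
clock: 3.95
eef_pos: [563.7, -176.3, 232.1]
tool_rot: [3.141, 0.0, 2.097]
force: [-1.7, 0.9, 5.8]
width: 16.8
gripper_force: 58.4
```

The peg is gripped, at a width of 17 mm. Next is the arc.

```bash

python3 -m handwheel '[{"delta_pos":[-0.5,-0.75,0],"yaw":0},{"delta_pos":[-0.5,-0.75,0],"yaw":0},{"delta_pos":[-0.45,-0.8,0],"yaw":0},{"delta_pos":[-0.45,-0.8,0],"yaw":0},{"delta_pos":[-0.4,-0.8,0],"yaw":0}]'
python3 -m handwheel '[{"delta_pos":[-0.4,-0.8,0],"yaw":0},{"delta_pos":[-0.7,-1.65,0],"yaw":0},{"delta_pos":[-0.6,-1.7,0],"yaw":0},{"delta_pos":[-0.5,-1.7,0],"yaw":0},{"delta_pos":[-0.4,-1.75,0],"yaw":0}]'
```

```text
clock: 4.37
eef_pos: [541.2, -215.1, 232.1]
tool_rot: [3.14, 0.001, 2.098]
force: [-0.2, 2.4, 5.7]
width: 16.9
gripper_force: 59.4
clock: 4.78
eef_pos: [515.0, -291.5, 232.0]
tool_rot: [3.14, 0.0, 2.098]
force: [1.1, 3.1, 5.8]
width: 16.7
gripper_force: 59.8
```

```bash

python3 -m handwheel '[{"delta_pos":[-0.3,-1.75,0],"yaw":0},{"delta_pos":[-0.2,-1.8,0],"yaw":0},{"delta_pos":[-0.1,-1.8,0],"yaw":0},{"delta_pos":[0.03,-1.8,0],"yaw":0},{"delta_pos":[0.13,-1.8,0],"yaw":0}]'
python3 -m handwheel '[{"delta_pos":[0.25,-1.75,0],"yaw":0},{"delta_pos":[0.35,-1.75,0],"yaw":0},{"delta_pos":[0.4,-1.75,0],"yaw":0},{"delta_pos":[0,0,0],"yaw":0}]'
python3 -m handwheel '[{"delta_pos":[0,0,0],"yaw":0},{"delta_pos":[0,0,0],"yaw":0},{"delta_pos":[0,0,0],"yaw":0},{"delta_pos":[0,0,0],"yaw":0},{"delta_pos":[0,0,0],"yaw":0},{"delta_pos":[0,0,3],"yaw":0},{"delta_pos":[0,0,3.5],"yaw":0},{"delta_pos":[0,0,3.5],"yaw":0}]' 1
```

```text
clock: 5.2
eef_pos: [510.7, -381.3, 232.0]
tool_rot: [3.14, 0.0, 2.097]
force: [1.1, 1.8, 4.8]
width: 16.9
gripper_force: 60.0
clock: 5.53
eef_pos: [521.4, -437.5, 232.0]
tool_rot: [3.141, 0.006, 2.094]
force: [3.7, -0.9, 4.9]
width: 16.1
gripper_force: 60.1
clock: 6.2
eef_pos: [519.7, -432.4, 331.8]
tool_rot: [-3.141, -0.002, 2.097]
force: [1.4, -0.4, -0.7]
width: 85.3
gripper_force: 0.0
```

```bash

python3 -m handwheel '[{"delta_pos":[-0.8,4,0],"yaw":-0.04},{"delta_pos":[-0.8,4,0],"yaw":-0.04},{"delta_pos":[-0.8,4,0],"yaw":-0.04},{"delta_pos":[-0.8,4,0],"yaw":-0.04},{"delta_pos":[-0.8,4,0],"yaw":-0.04},{"delta_pos":[-0.8,4,0],"yaw":-0.04},{"delta_pos":[-0.8,4,0],"yaw":-0.04},{"delta_pos":[-0.8,4,0],"yaw":-0.04},{"delta_pos":[-0.8,4,0],"yaw":0},{"delta_pos":[-0.8,4,0],"yaw":0}]'
python3 -m handwheel '[{"delta_pos":[0,4,0],"yaw":0},{"delta_pos":[0,4,0],"yaw":0},{"delta_pos":[0,4,0],"yaw":0},{"delta_pos":[0,4,0],"yaw":0},{"delta_pos":[0,4,0],"yaw":0},{"delta_pos":[0,4,0],"yaw":0},{"delta_pos":[0,0,0],"yaw":0}]'
python3 - <<'E'
from h import *
for n in("scene","side"):
    im=get_image(n); W=world(im); c=im["color"]; M=masks(c); mb=(380,740,-290,150)
    if n=="scene":
        save("crop1",cv2.resize(c[200:380,120:440],(800,450),interpolation=cv2.INTER_CUBIC))
        for u,v in((202,299),(275,271),(298,368)): print(cv2.cvtColor(c,cv2.COLOR_RGB2HSV)[v,u],W[v,u].round())
    print(n)
    H=cv2.cvtColor(c,cv2.COLOR_RGB2HSV); M["violet"]=(H[...,0]>130)&(H[...,0]<172)&(H[...,1]>80)
    for k,zr,bx in(("violet",(-5,40),mb),("wood",(5,40),mb),("dark",(8,45),mb)):
        for b in blobs(M[k],W,zr,bx): print(k,b)
    for b in blobs((W[...,2]>195),W,(195,235),(350,850,-560,-200),200): print("head",b)
    for k,t in(("blue","tb"),("orange","to")):
        m=M[k]&(W[...,2]<60)&(W[...,2]>-20)&(W[...,1]>100); m=(W[...,2]>21)&(W[...,2]<40)&cv2.dilate(m.astype(np.uint8),np.ones((3,3))).astype(bool)
        p=W[m]; print(k,len(p),p[:,:2].min(0).round(),p[:,:2].max(0).round(),cv2.minAreaRect(p[:,:2].astype(np.float32)))
E
```

```text
clock: 7.03
eef_pos: [439.1, -31.3, 331.5]
tool_rot: [3.141, -0.0, 1.777]
force: [1.1, 0.8, 0.6]
width: 85.6
gripper_force: 0.0
clock: 7.62
eef_pos: [438.7, 216.3, 331.1]
tool_rot: [3.141, -0.005, 1.789]
force: [-0.2, 1.2, 0.2]
width: 85.7
gripper_force: 0.0
[157  85 189] [ 556. -171.   19.]
[157  85 191] [557.  31.  17.]
[156  41 155] [821. -40.   9.]
scene
violet {'n': 353, 'c': [560.5, 30.4], 'mean': [561.8, 29.5, 18.4], 'L': 104, 'w': 28, 'ang': 1.364, 'px': [275, 272]}
violet {'n': 413, 'c': [554.3, -179.1], 'mean': [554.8, -179.3, 18.3], 'L': 102, 'w': 30, 'ang': 1.216, 'px': [198, 300]}
wood {'n': 175, 'c': [461.1, -207.1], 'mean': [462.4, -208.7, 15.8], 'L': 84, 'w': 18, 'ang': 1.807, 'px': [175, 278]}
wood {'n': 193, 'c': [684.8, -5.2], 'mean': [685.9, -6.0, 16.3], 'L': 83, 'w': 15, 'ang': 1.829, 'px': [284, 314]}
dark {'n': 423, 'c': [455.4, 38.4], 'mean': [459.7, 37.9, 24.3], 'L': 78, 'w': 49, 'ang': 1.599, 'px': [261, 243]}
dark {'n': 73, 'c': [440.5, -119.4], 'mean': [442.0, -119.2, 15.7], 'L': 29, 'w': 22, 'ang': 1.819, 'px': [205, 260]}
dark {'n': 70, 'c': [663.8, 82.9
[... 647 characters left out ...]
48.9, -185.7, 18.9], 'L': 107, 'w': 24, 'ang': 1.202, 'px': [321, 308]}
wood {'n': 93, 'c': [680.8, -6.9], 'mean': [681.4, -9.5, 17.0], 'L': 84, 'w': 15, 'ang': 1.797, 'px': [347, 257]}
wood {'n': 123, 'c': [457.2, -209.3], 'mean': [457.7, -210.5, 16.3], 'L': 82, 'w': 16, 'ang': 1.801, 'px': [293, 320]}
head {'n': 2328, 'c': [655.2, -394.7], 'mean': [632.2, -405.3, 219.8], 'L': 365, 'w': 53, 'ang': 0.272, 'px': [379, 332]}
blue 47 [652. 181.] [712. 400.] ((686.3650512695312, 292.0142822265625), (58.196739196777344, 219.65310668945312), 2.7645061016082764)
orange 176 [294. 192.] [469. 413.] ((381.9316101074219, 302.6206359863281), (175.46917724609375, 220.64401245117188), 0.19387465715408325)
```

View pics/crop1.png

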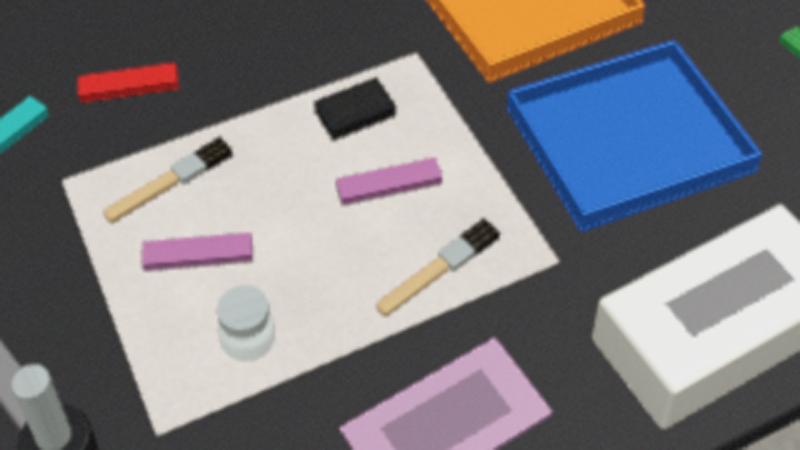

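The crop shows the violet stones at (389,180) and (197,250) in crop pixels, and the wood-handled brushes at (170,180) and (440,267). These fit the description because they lie on the mat with the right colours. Red, turquoise, green and the flat pink box are off the mat. The lamp tip is near (480,-444), so it is clear. I'll start with stone A at (558,30), yaw 1.37.

```bash

python3 -m handwheel '[{"delta_pos":[1.5,-2.33,-2.9],"yaw":-0.05},{"delta_pos":[1.5,-2.33,-2.9],"yaw":-0.05},{"delta_pos":[1.5,-2.33,-2.9],"yaw":-0.05},{"delta_pos":[1.5,-2.33,-2.9],"yaw":-0.05},{"delta_pos":[1.5,-2.33,-2.9],"yaw":-0.05},{"delta_pos":[1.5,-2.33,-2.9],"yaw":-0.05},{"delta_pos":[1.5,-2.33,-2.9],"yaw":-0.05},{"delta_pos":[1.5,-2.33,-2.9],"yaw":-0.05},{"delta_pos":[0,0,0],"yaw":0},{"delta_pos":[0,0,0],"yaw":0}]' 0.4
python3 - <<'E'
from h import *
s=status.read_state(); im=get_image("wrist"); print(s["eef_pos"],s["tool_rot"]); c=im["color"]; save("wr1",c)
im["hand_eye"]=np.array(im["hand_eye"]); T=im["hand_eye"]
im["position"]=[0,0,0]; im["rotation"]=[0,0,0]; P=world(im)
P=P@T[:3,:3].T+T[:3,3]; W=P@Ro.from_euler("xyz",s["tool_rot"]).as_matrix().T+np.array(s["eef_pos"])
H=cv2.cvtColor(c,cv2.COLOR_RGB2HSV)
for b in blobs((H[...,0]>130)&(H[...,0]<172)&(H[...,1]>70),W,(12,30),(380,740,-290,150),100): print(b)
E
```

```text
clock: 8.55
eef_pos: [558.9, 16.3, 97.7]
tool_rot: [-3.138, 0.003, 1.371]
force: [-0.6, -0.3, 0.5]
width: 59.6
gripper_force: 0.0
[558.94879993  16.32258587  97.74814469] [-3.13828588e+00  3.08197359e-03  1.37122573e+00]
{'n': 7030, 'c': [557.9, 30.4], 'mean': [558.6, 34.0, 18.6], 'L': 108, 'w': 27, 'ang': 1.371, 'px': [277, 186]}
```

View pics/wr1.png

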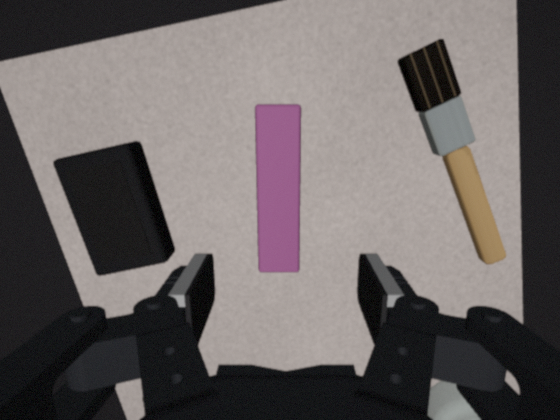

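The wrist view confirms the stone at pixel (277,186), which works out to (557.9,30.4) at 1.371 rad. The TCP is 14 mm short in y, so I'll correct that, then descend and grip.

```bash

python3 -m handwheel '[{"delta_pos":[-0.1,1.4,0],"yaw":0},{"delta_pos":[0,0,-3],"yaw":0},{"delta_pos":[0,0,-3],"yaw":0},{"delta_pos":[0,0,-2],"yaw":0},{"delta_pos":[0,0,-1],"yaw":0},{"delta_pos":[0,0,-0.4],"yaw":0},{"delta_pos":[0,0,0],"yaw":0},{"delta_pos":[0,0,0],"yaw":0}]'
python3 -m handwheel '[{"delta_pos":[0,0,0],"yaw":0},{"delta_pos":[0,0,0],"yaw":0},{"delta_pos":[0,0,0],"yaw":0},{"delta_pos":[0,0,0],"yaw":0},{"delta_pos":[0,0,0],"yaw":0},{"delta_pos":[0,0,0],"yaw":0},{"delta_pos":[0,0,0],"yaw":0},{"delta_pos":[0,0,0],"yaw":0}]' -1
python3 -m handwheel '[{"delta_pos":[0,0,1],"yaw":0},{"delta_pos":[0,0,2],"yaw":0},{"delta_pos":[0,0,3],"yaw":0},{"delta_pos":[0,0,3],"yaw":0},{"delta_pos":[0,0,0],"yaw":0},{"delta_pos":[0,0,0],"yaw":0}]'
```

```text
clock: 9.27
eef_pos: [560.2, 34.6, 6.8]
tool_rot: [3.139, -0.001, 1.377]
force: [0.0, 0.2, -0.1]
width: 60.3
gripper_force: 0.0
clock: 9.93
eef_pos: [559.8, 34.5, 6.6]
tool_rot: [3.14, -0.001, 1.377]
force: [-1.3, 0.4, 7.4]
width: 26.4
gripper_force: 59.9
clock: 10.43
eef_pos: [560.6, 34.5, 97.5]
tool_rot: [3.137, -0.001, 1.377]
force: [0.3, -0.3, -2.8]
width: 26.2
gripper_force: 59.5
```

```bash

python3 -m handwheel '[{"delta_pos":[-1.77,3.33,0],"yaw":0.024},{"delta_pos":[-1.77,3.33,0],"yaw":0.024},{"delta_pos":[-1.77,3.33,0],"yaw":0.024},{"delta_pos":[-1.77,3.33,0],"yaw":0.024},{"delta_pos":[-1.77,3.33,0],"yaw":0.024},{"delta_pos":[-1.77,3.33,0],"yaw":0.024},{"delta_pos":[-1.77,3.33,0],"yaw":0.024},{"delta_pos":[-1.77,3.33,0],"yaw":0.024},{"delta_pos":[0,0,0],"yaw":0},{"delta_pos":[0,0,0],"yaw":0}]'
```

```text
clock: 11.27
eef_pos: [414.9, 303.3, 94.2]
tool_rot: [-3.139, 0.0, 1.575]
force: [0.9, -1.0, -1.0]
width: 26.3
gripper_force: 59.6
```

```bash

python3 -m handwheel '[{"delta_pos":[0.2,0,-2],"yaw":0},{"delta_pos":[0.2,0,-2],"yaw":0},{"delta_pos":[0,0,-2],"yaw":0},{"delta_pos":[0,0,-1],"yaw":0},{"delta_pos":[0,0,-0.5],"yaw":0},{"delta_pos":[0,0,0],"yaw":0},{"delta_pos":[0,0,0],"yaw":0}]'
```

```text
clock: 11.85
eef_pos: [422.1, 300.2, 20.5]
tool_rot: [3.141, 0.0, 1.568]
force: [0.1, 0.9, -0.9]
width: 26.4
gripper_force: 59.5
```

```bash

python3 -m handwheel '[{"delta_pos":[0,0,-0.5],"yaw":0},{"delta_pos":[0,0,-0.3],"yaw":0},{"delta_pos":[0,0,-0.15],"yaw":0},{"delta_pos":[0,0,0],"yaw":0},{"delta_pos":[0,0,0],"yaw":0},{"delta_pos":[0,0,0],"yaw":0}]'
```

```text
clock: 12.35
eef_pos: [421.7, 300.9, 11.0]
tool_rot: [3.141, -0.0, 1.569]
force: [0.8, 0.0, -1.5]
width: 26.8
gripper_force: 59.6
```

```bash

python3 -m handwheel '[{"delta_pos":[0,0,0],"yaw":0},{"delta_pos":[0,0,0],"yaw":0},{"delta_pos":[0,0,0],"yaw":0},{"delta_pos":[0,0,0],"yaw":0},{"delta_pos":[0,0,1],"yaw":0},{"delta_pos":[0,0,2],"yaw":0},{"delta_pos":[0,0,3],"yaw":0},{"delta_pos":[0,0,3],"yaw":0}]' 0
python3 -m handwheel '[{"delta_pos":[1,-3.7,0],"yaw":-0.03},{"delta_pos":[1,-3.7,0],"yaw":-0.03},{"delta_pos":[1,-3.7,0],"yaw":-0.03},{"delta_pos":[1,-3.7,0],"yaw":-0.03},{"delta_pos":[1,-3.7,0],"yaw":-0.03},{"delta_pos":[1,-3.7,0],"yaw":-0.03},{"delta_pos":[1,-3.7,0],"yaw":-0.03},{"delta_pos":[1,-3.7,0],"yaw":-0.03},{"delta_pos":[1,-3.7,0],"yaw":-0.03},{"delta_pos":[1,-3.7,0],"yaw":-0.03}]' 0.4
python3 -m handwheel '[{"delta_pos":[1,-3.7,0],"yaw":-0.03},{"delta_pos":[1,-3.7,0],"yaw":-0.03},{"delta_pos":[1,-3.7,0],"yaw":0},{"delta_pos":[0,0,0],"yaw":0},{"delta_pos":[0,0,0],"yaw":0},{"delta_pos":[0,0,0],"yaw":0}]'
```

```text
clock: 13.02
eef_pos: [421.1, 300.3, 102.0]
tool_rot: [-3.14, 0.001, 1.568]
force: [0.4, 0.0, 0.1]
width: 42.3
gripper_force: 0.0
clock: 13.85
eef_pos: [521.9, -71.2, 101.7]
tool_rot: [3.141, -0.0, 1.267]
force: [0.1, -0.1, 0.7]
width: 59.7
gripper_force: 0.0
clock: 14.35
eef_pos: [551.2, -179.6, 101.1]
tool_rot: [-3.141, -0.001, 1.209]
force: [-0.0, 0.9, -0.7]
width: 60.2
gripper_force: 0.0
```

```bash

python3 -m handwheel '[{"delta_pos":[0,0,-3],"yaw":0},{"delta_pos":[0,0,-3],"yaw":0},{"delta_pos":[0,0,-2],"yaw":0},{"delta_pos":[0,0,-1],"yaw":0},{"delta_pos":[0,0,-0.5],"yaw":0},{"delta_pos":[0,0,0],"yaw":0},{"delta_pos":[0,0,0],"yaw":0}]'
python3 -m handwheel '[{"delta_pos":[0,0,0],"yaw":0},{"delta_pos":[0,0,0],"yaw":0},{"delta_pos":[0,0,0],"yaw":0},{"delta_pos":[0,0,0],"yaw":0},{"delta_pos":[0,0,0],"yaw":0},{"delta_pos":[0,0,0],"yaw":0},{"delta_pos":[0,0,0],"yaw":0}]' -1
python3 -m handwheel '[{"delta_pos":[0,0,1],"yaw":0},{"delta_pos":[0,0,2],"yaw":0},{"delta_pos":[0,0,3],"yaw":0},{"delta_pos":[0,0,3],"yaw":0},{"delta_pos":[0,0,0],"yaw":0},{"delta_pos":[0,0,0],"yaw":0}]'
```

```text
clock: 14.93
eef_pos: [552.3, -179.9, 6.7]
tool_rot: [3.141, -0.0, 1.21]
force: [0.3, 0.3, 0.6]
width: 59.5
gripper_force: 0.0
clock: 15.52
eef_pos: [552.3, -180.4, 7.2]
tool_rot: [3.14, -0.0, 1.209]
force: [-1.5, 1.2, 5.7]
width: 25.7
gripper_force: 59.7
clock: 16.02
eef_pos: [553.1, -180.7, 98.2]
tool_rot: [3.137, -0.0, 1.209]
force: [0.5, -0.5, -1.2]
width: 26.0
gripper_force: 59.4
```

```bash

python3 -m handwheel '[{"delta_pos":[-1.58,3.7,0],"yaw":0.028},{"delta_pos":[-1.58,3.7,0],"yaw":0.028},{"delta_pos":[-1.58,3.7,0],"yaw":0.028},{"delta_pos":[-1.58,3.7,0],"yaw":0.028},{"delta_pos":[-1.58,3.7,0],"yaw":0.028},{"delta_pos":[-1.58,3.7,0],"yaw":0.028},{"delta_pos":[-1.58,3.7,0],"yaw":0.028},{"delta_pos":[-1.58,3.7,0],"yaw":0.028},{"delta_pos":[-1.58,3.7,0],"yaw":0.028},{"delta_pos":[-1.58,3.7,0],"yaw":0.028}]'
python3 -m handwheel '[{"delta_pos":[-1.58,3.7,0],"yaw":0.028},{"delta_pos":[-1.58,3.7,0],"yaw":0.028},{"delta_pos":[-1.58,3.7,0],"yaw":0.028},{"delta_pos":[0,0,0],"yaw":0},{"delta_pos":[0,0,0],"yaw":0},{"delta_pos":[0,0,0],"yaw":0},{"delta_pos":[0,0,0],"yaw":0}]'
```

```text
clock: 16.85
eef_pos: [391.8, 191.0, 95.2]
tool_rot: [-3.14, 0.001, 1.49]
force: [0.8, 0.4, -0.2]
width: 26.0
gripper_force: 59.5
clock: 17.43
eef_pos: [346.6, 298.9, 95.5]
tool_rot: [-3.141, 0.002, 1.57]
force: [0.4, -0.4, -0.3]
width: 26.4
gripper_force: 59.5
```

```bash

python3 -m handwheel '[{"delta_pos":[0.2,0,-2],"yaw":0},{"delta_pos":[0,0,-2],"yaw":0},{"delta_pos":[0,0,-2],"yaw":0},{"delta_pos":[0,0,-1],"yaw":0},{"delta_pos":[0,0,-0.5],"yaw":0},{"delta_pos":[0,0,0],"yaw":0},{"delta_pos":[0,0,0],"yaw":0}]'
```

```text
clock: 18.02
eef_pos: [349.0, 299.1, 20.7]
tool_rot: [-3.141, 0.001, 1.569]
force: [0.2, 0.4, -1.0]
width: 26.4
gripper_force: 59.5
```

```bash

python3 -m handwheel '[{"delta_pos":[0,0,-0.5],"yaw":0},{"delta_pos":[0,0,-0.3],"yaw":0},{"delta_pos":[0,0,-0.15],"yaw":0},{"delta_pos":[0,0,0],"yaw":0},{"delta_pos":[0,0,0],"yaw":0},{"delta_pos":[0,0,0],"yaw":0}]'
python3 -m handwheel '[{"delta_pos":[0,0,0],"yaw":0},{"delta_pos":[0,0,0],"yaw":0},{"delta_pos":[0,0,0],"yaw":0},{"delta_pos":[0,0,0],"yaw":0},{"delta_pos":[0,0,1],"yaw":0},{"delta_pos":[0,0,2],"yaw":0},{"delta_pos":[0,0,3],"yaw":0},{"delta_pos":[0,0,3],"yaw":0}]' 0
python3 -m handwheel '[{"delta_pos":[1.5,-3.5,0],"yaw":0.023},{"delta_pos":[1.5,-3.5,0],"yaw":0.023},{"delta_pos":[1.5,-3.5,0],"yaw":0.023},{"delta_pos":[1.5,-3.5,0],"yaw":0.023},{"delta_pos":[1.5,-3.5,0],"yaw":0.023},{"delta_pos":[1.5,-3.5,0],"yaw":0.023},{"delta_pos":[1.5,-3.5,0],"yaw":0.023},{"delta_pos":[0,-3.5,0],"yaw":0.023},{"delta_pos":[0,-3.5,0],"yaw":0.023},{"delta_pos":[0,-3.5,0],"yaw":0.023}]' 0.2
python3 -m handwheel '[{"delta_pos":[0,-3.5,0],"yaw":0},{"delta_pos":[0,-3.5,0],"yaw":0},{"delta_pos":[0,-3.5,0],"yaw":0},{"delta_pos":[0,-3.5,0],"yaw":0},{"delta_pos":[0,0,0],"yaw":0},{"delta_pos":[0,0,0],"yaw":0},{"delta_pos":[0,0,0],"yaw":0}]'
```

```text
clock: 18.52
eef_pos: [348.5, 300.8, 11.7]
tool_rot: [3.141, -0.001, 1.572]
force: [1.0, -0.4, -1.2]
width: 26.3
gripper_force: 59.5
clock: 19.18
eef_pos: [347.7, 300.0, 101.9]
tool_rot: [-3.14, 0.002, 1.572]
force: [-0.7, 1.3, 0.4]
width: 42.8
gripper_force: 0.0
clock: 20.02
eef_pos: [453.1, -51.0, 101.3]
tool_rot: [-3.142, 0.0, 1.804]
force: [1.4, -0.1, -0.2]
width: 51.4
gripper_force: 0.0
clock: 20.6
eef_pos: [452.8, -188.7, 101.2]
tool_rot: [-3.141, -0.001, 1.802]
force: [-0.7, 0.4, -0.3]
width: 51.1
gripper_force: 0.0
```

```bash

python3 -m handwheel '[{"delta_pos":[0.2,0.2,-3],"yaw":0},{"delta_pos":[0,0,-3],"yaw":0},{"delta_pos":[0,0,-2],"yaw":0},{"delta_pos":[0,0,-1],"yaw":0},{"delta_pos":[0,0,-0.6],"yaw":0},{"delta_pos":[0,0,0],"yaw":0},{"delta_pos":[0,0,0],"yaw":0}]'
python3 -m handwheel '[{"delta_pos":[0,0,0],"yaw":0},{"delta_pos":[0,0,0],"yaw":0},{"delta_pos":[0,0,0],"yaw":0},{"delta_pos":[0,0,0],"yaw":0},{"delta_pos":[0,0,0],"yaw":0},{"delta_pos":[0,0,0],"yaw":0},{"delta_pos":[0,0,0],"yaw":0}]' -1
python3 -m handwheel '[{"delta_pos":[0,0,1],"yaw":0},{"delta_pos":[0,0,2],"yaw":0},{"delta_pos":[0,0,3],"yaw":0},{"delta_pos":[0,0,3],"yaw":0},{"delta_pos":[0,0,0],"yaw":0},{"delta_pos":[0,0,0],"yaw":0}]'
```

```text
clock: 21.18
eef_pos: [455.7, -186.9, 5.8]
tool_rot: [3.141, 0.0, 1.804]
force: [-0.7, 0.1, 0.7]
width: 51.1
gripper_force: 0.0
clock: 21.77
eef_pos: [455.8, -187.4, 6.4]
tool_rot: [3.14, 0.001, 1.803]
force: [-0.2, 0.8, 6.3]
width: 14.2
gripper_force: 59.4
clock: 22.27
eef_pos: [456.5, -187.6, 97.4]
tool_rot: [3.138, 0.002, 1.803]
force: [0.4, 0.6, -1.3]
width: 14.0
gripper_force: 58.7
```

```bash

python3 -m handwheel '[{"delta_pos":[0.94,3.62,0],"yaw":-0.024},{"delta_pos":[0.94,3.62,0],"yaw":-0.024},{"delta_pos":[0.94,3.62,0],"yaw":-0.024},{"delta_pos":[0.94,3.62,0],"yaw":-0.024},{"delta_pos":[0.94,3.62,0],"yaw":-0.024},{"delta_pos":[0.94,3.62,0],"yaw":-0.024},{"delta_pos":[0.94,3.62,0],"yaw":-0.024},{"delta_pos":[0.94,3.62,0],"yaw":-0.024},{"delta_pos":[0.94,3.62,0],"yaw":-0.024},{"delta_pos":[0.94,3.62,0],"yaw":-0.024}]'
python3 -m handwheel '[{"delta_pos":[0.94,3.62,0],"yaw":-0.024},{"delta_pos":[0.94,3.62,0],"yaw":-0.024},{"delta_pos":[0.94,3.62,0],"yaw":-0.024},{"delta_pos":[0,0,0],"yaw":0},{"delta_pos":[0,0,0],"yaw":0},{"delta_pos":[0,0,-2],"yaw":0},{"delta_pos":[0,0,-2],"yaw":0},{"delta_pos":[0,0,-2],"yaw":0},{"delta_pos":[0,0,0],"yaw":0},{"delta_pos":[0,0,0],"yaw":0}]'
```

```text
clock: 23.1
eef_pos: [548.4, 176.6, 94.2]
tool_rot: [-3.139, 0.001, 1.562]
force: [1.7, -0.3, -0.1]
width: 14.4
gripper_force: 58.7
clock: 23.93
eef_pos: [576.3, 281.3, 34.1]
tool_rot: [-3.138, 0.002, 1.489]
force: [0.4, 0.3, -0.7]
width: 14.1
gripper_force: 58.7
```

```bash

python3 -m handwheel '[{"delta_pos":[0.2,0,-1],"yaw":0},{"delta_pos":[0,0,-0.6],"yaw":0},{"delta_pos":[0,0,-0.4],"yaw":0},{"delta_pos":[0,0,-0.3],"yaw":0},{"delta_pos":[0,0,0],"yaw":0},{"delta_pos":[0,0,0],"yaw":0},{"delta_pos":[0,0,0],"yaw":0}]'
python3 -m handwheel '[{"delta_pos":[0,0,0],"yaw":0},{"delta_pos":[0,0,0],"yaw":0},{"delta_pos":[0,0,0],"yaw":0},{"delta_pos":[0,0,0],"yaw":0},{"delta_pos":[0,0,1],"yaw":0},{"delta_pos":[0,0,2],"yaw":0},{"delta_pos":[0,0,3],"yaw":0},{"delta_pos":[0,0,3],"yaw":0}]' 0
python3 -m handwheel '[{"delta_pos":[1.22,-3.32,0],"yaw":0.04},{"delta_pos":[1.22,-3.32,0],"yaw":0.04},{"delta_pos":[1.22,-3.32,0],"yaw":0.04},{"delta_pos":[1.22,-3.32,0],"yaw":0.04},{"delta_pos":[1.22,-3.32,0],"yaw":0.04},{"delta_pos":[1.22,-3.32,0],"yaw":0.04},{"delta_pos":[1.22,-3.32,0],"yaw":0.04},{"delta_pos":[1.22,-3.32,0],"yaw":0.04},{"delta_pos":[0,0,0],"yaw":0},{"delta_pos":[0,0,0],"yaw":0}]' 0.2
```

```text
clock: 24.52
eef_pos: [579.7, 283.5, 12.6]
tool_rot: [3.141, -0.0, 1.491]
force: [1.0, 0.5, 0.6]
width: 14.1
gripper_force: 58.7
clock: 25.18
eef_pos: [578.9, 282.9, 103.3]
tool_rot: [-3.14, 0.001, 1.49]
force: [0.3, 0.1, -0.7]
width: 42.7
gripper_force: 0.0
clock: 26.02
eef_pos: [677.7, 13.1, 103.4]
tool_rot: [3.141, 0.002, 1.805]
force: [-0.4, 1.8, 0.5]
width: 51.0
gripper_force: 0.0
```

```bash

python3 -m handwheel '[{"delta_pos":[0,0.1,-3],"yaw":0},{"delta_pos":[0,0,-3],"yaw":0},{"delta_pos":[0,0,-2],"yaw":0},{"delta_pos":[0,0,-1.2],"yaw":0},{"delta_pos":[0,0,-0.6],"yaw":0},{"delta_pos":[0,0,0],"yaw":0},{"delta_pos":[0,0,0],"yaw":0}]'
python3 -m handwheel '[{"delta_pos":[0,0,0],"yaw":0},{"delta_pos":[0,0,0],"yaw":0},{"delta_pos":[0,0,0],"yaw":0},{"delta_pos":[0,0,0],"yaw":0},{"delta_pos":[0,0,0],"yaw":0},{"delta_pos":[0,0,0],"yaw":0},{"delta_pos":[0,0,0],"yaw":0}]' -1
python3 -m handwheel '[{"delta_pos":[0,0,1],"yaw":0},{"delta_pos":[0,0,2],"yaw":0},{"delta_pos":[0,0,3],"yaw":0},{"delta_pos":[0,0,3],"yaw":0},{"delta_pos":[0,0,0],"yaw":0},{"delta_pos":[0,0,0],"yaw":0}]'
```

```text
clock: 26.6
eef_pos: [677.7, 19.2, 5.2]
tool_rot: [3.14, 0.0, 1.811]
force: [-0.6, 0.6, 0.7]
width: 51.3
gripper_force: 0.0
clock: 27.18
eef_pos: [678.0, 18.8, 5.8]
tool_rot: [3.14, 0.0, 1.811]
force: [-1.4, -0.6, 6.8]
width: 13.8
gripper_force: 61.5
clock: 27.68
eef_pos: [678.6, 18.6, 97.0]
tool_rot: [3.137, 0.001, 1.811]
force: [0.5, 0.4, -1.0]
width: 14.3
gripper_force: 60.8
```

```bash

python3 -m handwheel '[{"delta_pos":[-0.34,3.71,0],"yaw":-0.046},{"delta_pos":[-0.34,3.71,0],"yaw":-0.046},{"delta_pos":[-0.34,3.71,0],"yaw":-0.046},{"delta_pos":[-0.34,3.71,0],"yaw":-0.046},{"delta_pos":[-0.34,3.71,0],"yaw":-0.046},{"delta_pos":[-0.34,3.71,0],"yaw":-0.046},{"delta_pos":[-0.34,3.71,0],"yaw":-0.046},{"delta_pos":[0,0,0],"yaw":0},{"delta_pos":[0,0,0],"yaw":0},{"delta_pos":[0,0,0],"yaw":0}]'
python3 -m handwheel '[{"delta_pos":[0,0,-2],"yaw":0},{"delta_pos":[0,0,-2],"yaw":0},{"delta_pos":[0,0,-2],"yaw":0},{"delta_pos":[0,0,0],"yaw":0},{"delta_pos":[0,0,0],"yaw":0},{"delta_pos":[0,0,0],"yaw":0}]'
```

```text
clock: 28.52
eef_pos: [652.3, 277.9, 93.0]
tool_rot: [-3.14, 0.002, 1.49]
force: [0.6, -0.5, -0.7]
width: 14.0
gripper_force: 60.7
clock: 29.02
eef_pos: [654.3, 277.0, 35.2]
tool_rot: [3.14, 0.0, 1.487]
force: [0.2, 0.5, -0.2]
width: 14.0
gripper_force: 60.7
```

```bash

python3 -m handwheel '[{"delta_pos":[0,0,-1],"yaw":0},{"delta_pos":[0,0,-0.7],"yaw":0},{"delta_pos":[0,0,-0.5],"yaw":0},{"delta_pos":[0,0,-0.3],"yaw":0},{"delta_pos":[0,0,0],"yaw":0},{"delta_pos":[0,0,0],"yaw":0},{"delta_pos":[0,0,0],"yaw":0}]'
python3 -m handwheel '[{"delta_pos":[0,0,0],"yaw":0},{"delta_pos":[0,0,0],"yaw":0},{"delta_pos":[0,0,0],"yaw":0},{"delta_pos":[0,0,0],"yaw":0},{"delta_pos":[0,0,1],"yaw":0},{"delta_pos":[0,0,2],"yaw":0},{"delta_pos":[0,0,3],"yaw":0},{"delta_pos":[0,0,3],"yaw":0}]' 0
python3 -m handwheel '[{"delta_pos":[-1.5,-3,2],"yaw":0},{"delta_pos":[-1.5,-3,2],"yaw":0},{"delta_pos":[-1.5,-3,2],"yaw":0},{"delta_pos":[-1.5,-3,2],"yaw":0},{"delta_pos":[-1.5,-3,2],"yaw":0},{"delta_pos":[-1.5,-3,2],"yaw":0},{"delta_pos":[-1.5,-3,2],"yaw":0},{"delta_pos":[-1.5,-3,2],"yaw":0},{"delta_pos":[0,0,0],"yaw":0},{"delta_pos":[0,0,0],"yaw":0}]'
python3 - <<'E'
from h import *
im=get_image("scene"); c=im["color"];W=world(im); M=masks(c); H=cv2.cvtColor(c,cv2.COLOR_RGB2HSV)
save("end",cv2.resize(c[150:430,60:460],(800,540),interpolation=cv2.INTER_CUBIC))
print("v",blobs((H[...,0]>130)&(H[...,0]<172)&(H[...,1]>70),W,(5,60),(250,740,100,450)))
print("w",blobs(M["wood"]&(H[...,1]<190),W,(5,60),(500,740,100,450)))
print("head",blobs(W[...,2]>195,W,(195,235),(350,850,-560,-200),200))
print("case",blobs(M["dark"],W,(8,45),(380,740,-290,150)),"jar",blobs(W[...,2]>30,W,(40,75),(380,740,-300,130)))
E
```

```text
clock: 29.6
eef_pos: [653.3, 278.5, 9.3]
tool_rot: [3.141, 0.0, 1.489]
force: [-0.1, -0.0, -0.7]
width: 14.1
gripper_force: 60.7
clock: 30.27
eef_pos: [652.7, 278.2, 100.3]
tool_rot: [-3.14, 0.001, 1.488]
force: [0.9, 0.8, 0.5]
width: 42.8
gripper_force: 0.0
clock: 31.1
eef_pos: [533.5, 36.2, 261.8]
tool_rot: [3.138, -0.002, 1.484]
force: [-0.1, 1.6, -0.5]
width: 42.8
gripper_force: 0.0
v [{'n': 274, 'c': [350.6, 299.2], 'mean': [352.6, 297.9, 20.9], 'L': 110, 'w': 33, 'ang': 1.609, 'px': [324, 190]}, {'n': 298, 'c': [423.3, 296.1], 'mean': [425.6, 294.8, 21.0], 'L': 113, 'w': 31, 'ang': 1.556, 'px': [335, 206]}]
w [{'n': 133, 'c': [580.2, 262.8], 'mean': [580.9, 262.1, 19.1], 'L': 83, 'w': 17, 'ang': 1.473, 'px': [354, 246]}, {'n': 150, 'c': [654.0, 254.7], 'mean': [654.1, 253.5, 19.3], 'L': 85, 'w': 17, 'ang': 1.474, 'px': [367, 266]}]
head [{'n': 3176, 'c': [657.8, -394.9], 'mean': [660.0, -395.9, 220.6], 'L': 367, 'w': 51, 'ang': 0.279, 'px': [100, 324]}]
case [{'n': 424, 'c': [456.6, 39.4], 'mean': [459.6, 38.2, 24.0], 'L': 78, 'w': 52, 'ang': 1.525, 'px': [261, 243]}] jar [{'n': 358, 'c': [660.3, -169.3], 'mean': [663.4, -169.5, 56.6], 'L': 49, 'w': 47, 'ang': 0.167, 'px': [216, 324]}]
```

View pics/end.png

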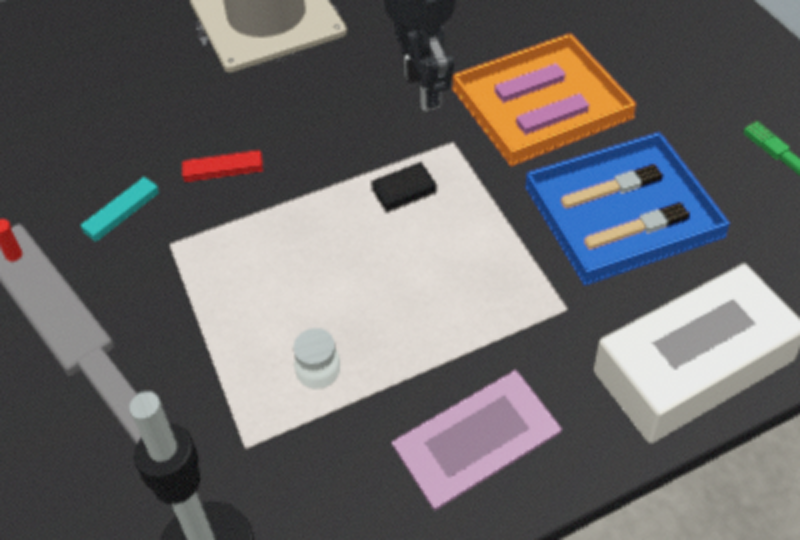

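Both stones lie flat in the orange tray, at (530,80) and (552,113), and both brushes lie flat in the blue tray, at (610,187) and (637,226). The lamp is clear of the mat, and the jar and case haven't moved.

```bash
python3 -c "
from cell import ctrl
print(ctrl.finish_job())"
```

```text
the job is handed in; nothing more can be done
None
```

The job is handed in, but no verdict came back. At about 31 s the last picture showed the lamp clear of the mat, both brushes flat in the blue tray, both stones set down in the orange tray, and the jar and case where they were.

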